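# Stand the round basking tile in the peg rack

### The arm

A 6-joint arm with a two-finger parallel gripper is mounted at the origin on the work surface. World frame = base frame: x ahead of the robot, y to its left, z up, the work surface at z = 0. Lengths are in m, angles in rad, forces in N, time in s.
With the tool pointing down it reaches from about 0.275 to 0.875 m from the base axis. Payload 12.5 kg.
Tool frame: the origin (TCP) lies between the finger pads; the fingertips stand ahead of it and the grasp point (between the pads) lies 11 mm behind it (env.tcp_to_tips is the z of the fingertips in the tool frame, in m); z points along the fingers, y is the line along which they close (so a half turn about z gives the same grasp; the last joint's range is limited). The gripper opens to 85 mm and grips with 20 to 120 N. Pads are 22 mm wide; open, the fingers measure 114 mm over their backs; the gripper's body (76 mm by 85 mm) begins 54 mm behind the grasp point. The pads swing forward as they close: fully open they stand 13 mm farther back than shut.
Start: joints at [-1.229, 0.351, 1.652, -0, 1.139, -0.085], TCP at [0.228, -0.501, 0.239] pointing down, gripper open.
Joint ranges: [-2.75, 2.75], [-0.79, 2.1], [0.01, 2.65], [-1.57, 4.71], [0.07, 3.14], [-2.87, 2.87]. Speed limits (rad/s): [2.22, 2.22, 2.79, 3.14, 3.14, 3.14].

### API

Orientations are given as a rotation vector (axis times angle).
In Python, from plant import env gives the robot as it stands.
- The arm moves only by the tool drive_tool, never from a script. Its argument "deltas" is a list of rows, each a list of 7 numbers: the shift along the tool's x, y, z in units of 0.05 m (1.0 is 0.05 m), then the turn, a rotation vector about the tool's x, y, z in units of 4 degrees (1.0 is 4 degrees), then the closure, from -1 (fully open) to 1 (shut). A call has 1 to 10 rows; each row shifts and turns the commanded pose from where the row before left it, along the tool's axes as they then stand; what a row does not reach is not made up. A row lasts 1/8 s, in which the tool goes at most 62.5 mm and 10.7 degrees, less where a joint would pass 70% of its speed; a pose out of reach is approached as far as the arm can. A call with a number of a shift or a turn outside -1 to 1 is refused whole. A call with a gripper value outside its range is refused whole. The fingers move at their own pace and stop on an object; "newtons" is the grip in N (left out, the last holds). Time passes only in rows, so rows that do not move let the fingers close. It gives the time, the measured TCP pose, the force, the opening and the grip force at its end, in the units of the state.
- env.observe(): the state, without advancing time (a new reading comes with each control period).
- env.grab_frame(name): name is "scene" or "top" or "wrist"; returns a dict with "img" (480x640x3 uint8, red, green, blue), "z_map" (480x640 float32, m along the optical axis (not along the pixel's ray), 0 where there is no reading), "vertical_fov" (degrees; the focal length in pixels is half the picture's height over the tangent of half this angle, whatever the lens; pixels are square), "cx", "cy" (the principal point, pixels), "k1" (the pictures are not rectified: a ray, as slopes to the right and down, at radius r is drawn at 1 + k1 r^2 times it, then the intrinsics apply), "R" (3x3) and "t" (3): a world point X has camera coordinates R X + t. Camera axes: x right, y down, z forward; pixel columns grow to the right and rows downward; lengths in m; the calibration is good to about 2 mm. A picture is of the moment at which its call begins.
- env.finish_job(): hands the job in; it is judged then, once.
The state is a dict: "time_s": time; "q": joint angles; "qvel": joint speeds; "effort": joint torques, N m; "ee_pos": TCP position; "orientation": TCP orientation; "force": force on the tool from outside, world axes, zero at the start; "ft_torque": the same for the moment, N m; "finger_gap": finger opening in m; "gripper_force": force on a finger pad.
Only numpy, scipy, OpenCV 4.12 (cv2) and the standard library are available. Lean on these libraries where they do the work, as an engineer would, in place of code of your own. Each camera call takes 0.05 s, during which the arm holds its last target. There are 200 camera calls.

### The job

The basking tiles have been scrubbed and left leaning in two wooden props. Take the round slate tile and stand it upright on its edge in the middle gap of the wooden peg rack, between the pegs and resting on both rails; lower it all the way down before you let go. Leave the square slate tile and the small cork lid in their places.

Things in the scene. Friction and masses are not known exactly. Their poses are not given: they have to be found in the camera images.
- round_tile: Round dark slate tile, 120 mm across, 12 mm thick, 0.35 kg. Origin at the disc's centre, y axis through its thickness. At the start it stands on its rim in one of two like fixed wooden props, leaning back 20 degrees (top towards its +y), centre 84 mm above the counter. The prop's back board ends 5 mm above the disc's centre: above that both faces are free.
- rack: Fixed wooden peg rack. Origin on the counter under the middle gap's centre, z up. Two rails along y, 190 mm long, tops 20 mm high, inner edges at x = -24, 24 mm. Upright pegs, 24 mm thick, at x = -36, 36 and y = -69, -23, 23, 69 mm, straight to 65 mm, tapering to tips at 85 mm: three gaps 22 mm wide. The tile's axis goes along y; fully down its centre is 75 mm above the origin.
- square_tile: Square dark slate tile, a bystander: 110 x 110 x 12 mm, origin at its centre, y axis through its thickness. It leans in the other prop in the same way, its centre at the same height.
- cork_lid: Small round cork lid, a bystander: 72 mm across, 12 mm thick, origin at its centre, y axis through its thickness. It stands in the rack's end gap at y = -46 mm; its top is about 83 mm above the counter.
Mind the look-alikes: they are no part of the job. What is shaped like the round_tile but orange or turquoise is not meant.

How it is judged:
At the end, for the whole second after the job is handed in: The round tile rests in the middle gap, down on the rails: centre within 15 mm of the gap's middle each way and 65 to 85 mm above the counter, axis within 20 degrees of the rack's y axis. It is still. The square tile and the cork lid are within 30 mm of where they started (x of round_tile in the frame of rack between -0.015 and 0.015 m and y of round_tile in the frame of rack between -0.015 and 0.015 m and z of round_tile in the frame of rack between 0.065 and 0.085 m and angle between the y axis of round_tile and the y axis of rack, either way round below 0.35 rad and linear speed of round_tile below 0.03 m/s and angular speed of round_tile below 0.3 rad/s and distance of each of square_tile, cork_lid from where it was at the start of the episode below 0.03 m); the robot touches nothing.
It fails at once if the round tile is let go over the rack while still more than 30 mm above its resting height (horizontal distance between round_tile and rack below 0.07 m and z of round_tile in the frame of rack above 0.105 m and contact force between the fingers and round_tile below 0.05 N).
It fails at once if the square tile is moved more than 30 mm (distance of square_tile from where it was at the start of the episode above 0.03 m).
It fails at once if the cork lid is moved more than 30 mm (distance of cork_lid from where it was at the start of the episode above 0.03 m).
It also fails if it takes over 38 s, if anything falls off the work surface, if the arm or the gripper's body presses on something with over 40 N, if the wrist force passes 120 N, or if a joint passes its speed limit or range.

## Working session

There is one attempt and no reset: what is moved stays moved. The work goes in short steps, Python scripts to look and compute and a tool call to move; the robot and the scene stay as the last step left them, time stands still between calls to the robot, and variables do not carry over. Pictures are saved under pics/ and viewed, at most 10 in all, crops included, and the job is handed in when it is done.

Besides the shell and the picture viewer there is one more tool, called after ">>>" as a command line: name --pt "numbers of a row" for each row, then --argument value for the rest. drive_tool: Moves the arm, as the interface text tells. Its arguments: {"type":"object","properties":{"deltas":{"type":"array","items":{"type":"array","items":{"type":"number","minimum":-1,"maximum":1}}},"newtons":{"type":"number"}},"required":["deltas"]}

```bash
mkdir -p pics; cat > h.py <<'E'
import numpy as np,cv2
from plant import env
from scipy.spatial.transform import Rotation as Ro
def grab(n):
    f=env.grab_frame(n); f['f']=240/np.tan(np.radians(f['vertical_fov'])/2); return f
def ray(f,u,v):
    d=np.array([(u-f['cx'])/f['f'],(v-f['cy'])/f['f']]); s=d.copy()
    for _ in range(20): s=d/(1+f['k1']*(s@s))
    return np.array([s[0],s[1],1.])
def pt(f,u,v,z=None):
    R=np.array(f['R']);t=np.array(f['t']);r=R.T@ray(f,u,v);c=-R.T@t
    if z is None: k=f['z_map'][int(v),int(u)]
    else: k=(z-c[2])/r[2]
    return c+k*r
def cloud(f,mask):
    R=np.array(f['R']);t=np.array(f['t']);vs,us=np.nonzero(mask&(f['z_map']>0))
    p=np.stack([us,vs],1).astype(float).reshape(-1,1,2)
    d=np.stack([(us-f['cx'])/f['f'],(vs-f['cy'])/f['f']],1);s=d.copy()
    for _ in range(20): s=d/(1+f['k1']*(s**2).sum(1,keepdims=True))
    r=np.c_[s,np.ones(len(s))]*f['z_map'][vs,us][:,None]
    return (r-t)@R,us,vs
def save(n,im): cv2.imwrite('pics/'+n+'.png',im[:,:,::-1])
E
python3 - <<'E'
from h import *
for n in ['scene','top']:
    f=grab(n); save(n+'0',f['img']); np.save(n+'0.npy',f,allow_pickle=True)
    print(n,f['vertical_fov'],f['k1'],-np.array(f['R']).T@f['t'])
print(env.observe(),env.tcp_to_tips)
E
```

```text
scene 50.872422152149085 -0.04775974728967729 [ 0.91192844 -0.42806728  0.68509726]
top 50.351691704326676 0.0012742682697707238 [0.39956818 0.09321934 1.06058499]
{'time_s': 0.1, 'q': array([-1.22859713e+00,  3.51161714e-01,  1.65233899e+00, -1.33270733e-05,
        1.13907934e+00, -8.45822973e-02]), 'qvel': array([-2.51070984e-05, -3.68794948e-03, -2.77488190e-03,  2.06289726e-04,
       -1.65107498e-04,  6.78995418e-04]), 'effort': array([ 2.56959356e-04, -5.06830323e+01, -2.91874874e+01, -1.19071947e-04,
        2.64722723e-03,  7.24061024e-07]), 'ee_pos': array([ 0.22760562, -0.50039376,  0.23883157]), 'orientation': array([-3.06937914e+00, -6.65112155e-01,  2.18013735e-04]), 'force': array([-0.57325977, -0.37491952, -0.68646617]), 'ft_torque': array([-0.02194645,  0.01961901,  0.01347409]), 'gripper_force': 0.0, 'finger_gap': 0.08522488195875154} 0.008
```

View pics/scene0.png

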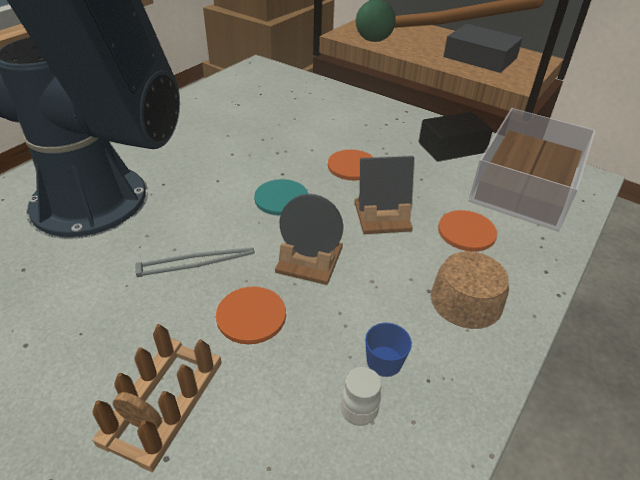

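View pics/top0.png

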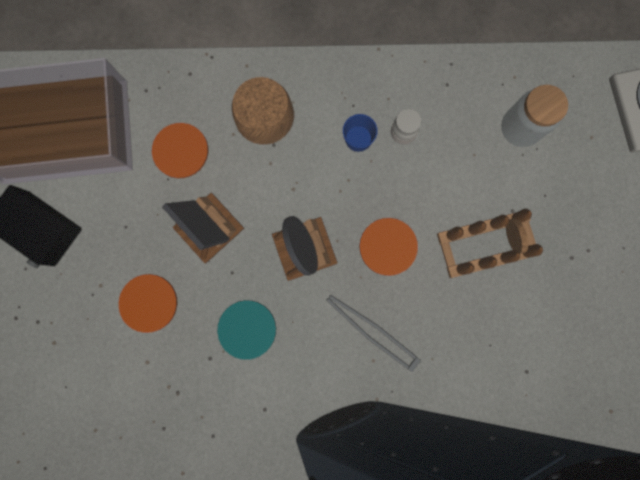

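Candidates for the round slate tile:

| Object | Scene px | Top px |
|---|---|---|
| Round dark disc in a prop | (311,225) | (300,245) |
| Square slate | (387,183) | (200,222) |
| Orange discs | (251,314), (468,230), (350,164) | not listed |
| Turquoise disc | (281,196) | not listed |
| Cork lid in rack | (136,410) | not listed |

By the description (round, dark slate, leaning in a prop), it is the disc at scene (311,225).

```bash
python3 - <<'E'
from h import *
S=np.load('scene0.npy',allow_pickle=True).item();T=np.load('top0.npy',allow_pickle=True).item()
def roi(f,u0,u1,v0,v1):
    m=np.zeros((480,640),bool);m[v0:v1,u0:u1]=1;return m
def slate(f):
    h=cv2.cvtColor(f['img'],cv2.COLOR_RGB2HSV);return (h[...,1]<70)&(h[...,2]<100)
def plane(P):
    c=np.median(P,0)
    for _ in range(10):
        n=np.linalg.svd(P-c,full_matrices=False)[2][2]; k=abs((P-c)@n); P=P[k<max(.002,2*np.median(k))]; c=P.mean(0)
    return c,n*np.sign(n[2]),len(P),abs((P-c)@n).mean()
for nm,f,b in [('round S',S,(270,350,185,262)),('sq S',S,(350,420,150,210)),('round T',T,(270,325,205,280))]:
    m=roi(f,*b)&slate(f)
    n,l,st,_=cv2.connectedComponentsWithStats(m.astype(np.uint8)); i=1+st[1:,4].argmax(); m=cv2.erode((l==i).astype(np.uint8),np.ones((3,3)))>0
    P,us,vs=cloud(f,m); P_=P
    c,n,k,e=plane(P); print(nm,st[i],'c',c.round(4),'n',n.round(3),k,e.round(4),'tilt from vert',np.degrees(np.arcsin(n[2])).round(1),'az',np.degrees(np.arctan2(n[1],n[0])).round(1),'zrange',P[:,2].min().round(3),P[:,2].max().round(3))
    if nm=='round S':
        # rim: contour pixels on front plane (ray-plane), circle fit on upper rim
        cs,_=cv2.findContours((l==i).astype(np.uint8),0,1); C=max(cs,key=len)[:,0,:]
        R=np.array(f['R']);cam=-R.T@f['t']; h=np.cross([0,0,1],n);h/=np.linalg.norm(h);w=np.cross(n,h)
        Q=[]
        for u,v in C:
            r=R.T@ray(f,u,v);Q.append(cam+r*((c-cam)@n)/(r@n))
        Q=np.array(Q);xy=np.c_[(Q-c)@h,(Q-c)@w]; s=Q[:,2]>.09
        A=np.c_[2*xy[s],np.ones(s.sum())];x=np.linalg.lstsq(A,(xy[s]**2).sum(1),rcond=None)[0]
        print('front face centre',(c+h*x[0]+w*x[1]).round(4),'r',np.sqrt(x[2]+x[0]**2+x[1]**2),'ctr',(c+h*x[0]+w*x[1]-.006*n).round(4))
# rack from top: points by height
P,us,vs=cloud(T,roi(T,425,560,195,285))
for lo,hi in[(.012,.03),(.055,.2)]:
    s=(P[:,2]>lo)&(P[:,2]<hi); m=np.zeros((480,640),np.uint8); m[vs[s],us[s]]=1
    if hi<.1:
        r=cv2.minAreaRect(P[s][:,:2].astype(np.float32)*1000);print('rails rect',r)
    n,l,st,_=cv2.connectedComponentsWithStats(m)
    for i in range(1,n):
        if st[i,4]>15:
            q=P[s][l[vs[s],us[s]]==i]; print(hi,st[i],q.mean(0).round(4),q[:,2].max().round(3),q[q[:,2].argmax()].round(4))
a=S['img'][170:295,250:430]; b=T['img'][190:300,420:570]
im=np.zeros((500,800,3),np.uint8); im[:, :420]=cv2.resize(a,(420,500))[:,:420]; im[:277,422:]=cv2.resize(b,(378,277)); save('crop',im)
E
```

```text
round S [ 280  194   63   63 3056] c [0.5045 0.143  0.0893] n [ 0.307 -0.888  0.342] 2282 0.0009 tilt from vert 20.0 az -71.0 zrange 0.033 0.143
front face centre [0.5051 0.1427 0.0879] r 0.05907393402569258 ctr [0.5033 0.148  0.0858]
sq S [ 359  156   55   54 2637] c [0.548  0.3428 0.0911] n [ 0.633 -0.697  0.336] 1673 0.0008 tilt from vert 19.6 az -47.7 zrange 0.035 0.139
round T [ 275  216   43   60 1412] c [0.4997 0.1447 0.0987] n [ 0.304 -0.886  0.35 ] 939 0.0005 tilt from vert 20.5 az -71.0 zrange 0.041 0.144
rails rect ((507.3832092285156, -234.26400756835938), (95.69194030761719, 189.32708740234375), 14.149785041809082)
0.03 [506 213   9   7  31] [ 0.5636 -0.2801  0.0217] 0.028 [ 0.5622 -0.2831  0.0279]
0.03 [478 219  21  16 101] [ 0.5421 -0.2346  0.0216] 0.03 [ 0.5439 -0.2374  0.0297]
0.03 [522 219  14  27 121] [ 0.5293 -0.3185  0.0146] 0.023 [ 0.5523 -0.3126  0.0233]
0.03 [455 224  21  17 110] [ 0.5307 -0.1887  0.0209] 0.029 [ 0.5382 -0.193   0.0294]
0.03 [503 226  11  24  65] [ 0.5191 -0.2739  0.0229] 0.03 [ 0.509  -0.2759  0.0296]
0.03 [438 230  25  48 373] [ 0.4868 -0.1526  0.0184] 0.03 [ 0.4514 -0.1674  0.0298]
0.03 [492 253  17  14  94] [ 0.4749 -0.2532  0.0219] 0.03 [ 0.4808 -0.2564  0.03  ]
0.03 [519 254   9   7  38] [ 0.4797 -0.3004  0.0214] 0.028 [ 0.4826 -0.3029  0.0283]
0.03 [469 258  17  15 105] [ 0.4636 -0.2076  0.0215] 0.029 [ 0.4591 -0.2137  0.0295]
0.2 [506 209  37  54 789] [ 0.5123 -0.2823  0.0725] 0.089 [ 0.4779 -0.2648  0.0886]
0.2 [496 215  13  12 132] [ 0.5464 -0.245   0.0732] 0.089 [ 0.547  -0.2494  0.0886]
0.2 [473 221  14  12 129] [ 0.5354 -0.2008  0.0728] 0.091 [ 0.5374 -0.2027  0.0909]
0.2 [450 227  14  12 127] [ 0.5238 -0.1568  0.0732] 0.089 [ 0.5227 -0.1611  0.0886]
0.2 [483 256  14  12 134] [ 0.4666 -0.2182  0.0728] 0.089 [ 0.4649 -0.2209  0.0887]
0.2 [461 262  13  12 129] [ 0.4555 -0.1742  0.0731] 0.088 [ 0.4559 -0.1737  0.0878]
```

View pics/crop.png

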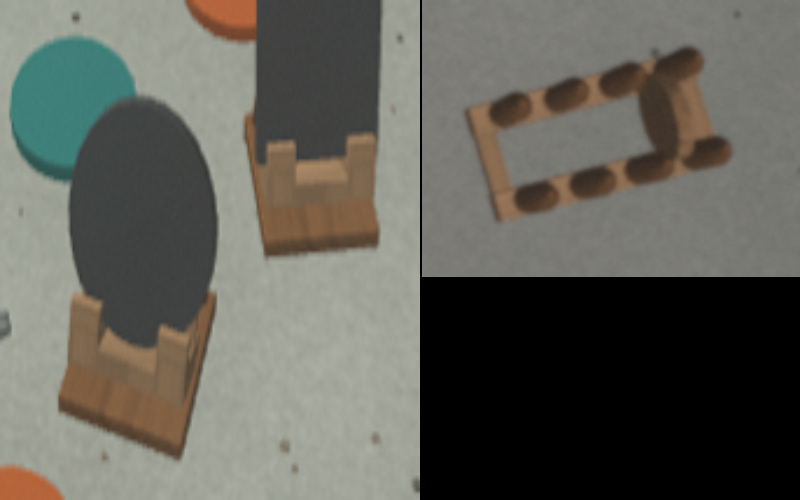

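The close crop confirms the pick: a round dark slate disc in its prop, with both faces free above the board. It also shows the cork lid in the rack's end gap. Fitted radius is 59 mm, lean 20° and centre height 86 mm, which match the 60 mm, 20° and 84 mm given. Next I work out the moves.

```bash
cat >> h.py <<'E'
def unit(v): return v/np.linalg.norm(v)
def frame(y,z):
    z=unit(z);y=unit(y-z*(y@z));return np.stack([np.cross(y,z),y,z],1)
def plan(pos,R):
    o=env.observe();R0=Ro.from_rotvec(o['orientation']);p=np.array(o['ee_pos'])
    rv=np.degrees((R0.inv()*Ro.from_matrix(R)).as_rotvec())/4
    print('turn units',rv.round(2),'then shift units',((np.array(pos)-p)@R/.05).round(2),'shift in current axes',(R0.inv().apply(np.array(pos)-p)/.05).round(2))
    print('tcp',p.round(4),'t',o['time_s'],'F',np.round(o['force'],1),'gap',round(o['finger_gap'],4),'g',o['gripper_force'])
n=unit(np.array([.305,-.887,.345]));w=unit(np.array([0,0,1])-n[2]*n)
C=np.array([.5033,.148,.085])
Rg=frame(n,-w)
E
python3 -c "
from h import *
print(Rg)
plan(C+w*.146,Rg)"
```

```text
[[ 0.94565587  0.30518026  0.11224966]
 [ 0.32516915 -0.88752424 -0.3264441 ]
 [ 0.          0.3452039  -0.93852771]]
turn units [-5.06 -0.24  1.36] then shift units [  9.43 -10.89  -3.65] shift in current axes [ 10.48 -10.53   0.35]
tcp [ 0.2276 -0.5004  0.2388] t 0.1 F [-0.6 -0.4 -0.7] gap 0.0852 g 0.0
```

>>> drive_tool --pt "0.5 -0.5 0 0 0 0 -1" --pt "0.5 -0.5 0 0 0 0 -1" --pt "0.5 -0.5 0 0 0 0 -1" --pt "0.5 -0.5 0 0 0 0 -1" --pt "0.5 -0.5 0 0 0 0 -1" --pt "0.5 -0.5 0 0 0 0 -1" --pt "0.5 -0.5 0 0 0 0 -1" --pt "0.5 -0.5 0 0 0 0 -1" --pt "0.5 -0.5 0 0 0 0 -1" --pt "0.5 -0.5 0 0 0 0 -1"

```text
time_s: 1.35
ee_pos: [0.3519, -0.1684, 0.2392]
orientation: [-3.07, -0.665, 0.0]
force: [1.0, 0.6, 0.3]
finger_gap: 0.0852
gripper_force: 0.0
```

>>> drive_tool --pt "0.5 -0.5 0 0 0 0 -1" --pt "0.5 -0.5 0 0 0 0 -1" --pt "0.5 -0.5 0 0 0 0 -1" --pt "0.5 -0.5 0 0 0 0 -1" --pt "0.5 -0.5 0 0 0 0 -1" --pt "0 0 0 -1 0 0.3 -1" --pt "0 0 0 -1 0 0.3 -1" --pt "0 0 0 -1 0 0.3 -1" --pt "0 0 0 -1 0 0.3 -1" --pt "0 0 0 -1 0 0.2 -1"

```text
time_s: 2.6
ee_pos: [0.4137, -0.004, 0.2392]
orientation: [2.759, 0.456, 0.104]
force: [0.4, -0.9, 0.3]
finger_gap: 0.0852
gripper_force: 0.0
```

```bash
python3 -c "
from h import *
plan(C+w*.146,Rg)"
```

```text
turn units [-0.02 -0.21 -0.09] then shift units [ 2.68 -3.22 -0.82] shift in current axes [ 2.67 -3.23 -0.77]
tcp [ 0.4137 -0.004   0.2392] t 2.6 F [ 0.4 -0.9  0.3] gap 0.0852 g 0.0
```

>>> drive_tool --pt "0.5 -0.6 -0.16 0 -0.2 0 -1" --pt "0.5 -0.6 -0.16 0 0 -0.1 -1" --pt "0.5 -0.6 -0.16 0 0 0 -1" --pt "0.5 -0.6 -0.16 0 0 0 -1" --pt "0.5 -0.6 -0.16 0 0 0 -1" --pt "0.18 -0.22 0 0 0 0 -1" --pt "0 0 0 0 0 0 -1" --pt "0 0 0 0 0 0 -1"

```text
time_s: 3.6
ee_pos: [0.4866, 0.1946, 0.2224]
orientation: [2.758, 0.462, 0.081]
force: [0.3, 0.1, 0.1]
finger_gap: 0.0852
gripper_force: 0.0
```

```bash
python3 - <<'E'
from h import *
f=grab('wrist');save('w1',f['img']);np.save('w1.npy',f,allow_pickle=True)
h=cv2.cvtColor(f['img'],cv2.COLOR_RGB2HSV)
P,us,vs=cloud(f,(h[...,1]<70)&(h[...,2]<110))
s=(np.linalg.norm(P-C,axis=1)<.075)&(abs((P-C)@n)<.02)
P=P[s];print(len(P));d=(P-C)@n;print('normal offs pct',np.percentile(d,[5,25,50,75,95]).round(4))
print('w extent',np.percentile((P-C)@w,[1,99]).round(4),'h',np.percentile((P-C)@Rg[:,0],[1,99]).round(4))
plan(C+w*.026,Rg)
E
```

```text
3539
normal offs pct [-0.0053 -0.003  -0.0001  0.0027  0.0049]
w extent [0.0022 0.0583] h [-0.0493  0.0561]
turn units [-0.05 -0.01  0.01] then shift units [ 0.01 -0.02  2.4 ] shift in current axes [ 0.01 -0.01  2.4 ]
tcp [0.4867 0.1946 0.2226] t 3.65 F [-0.3  0.1 -0.1] gap 0.0852 g 0.0
```

View pics/w1.png

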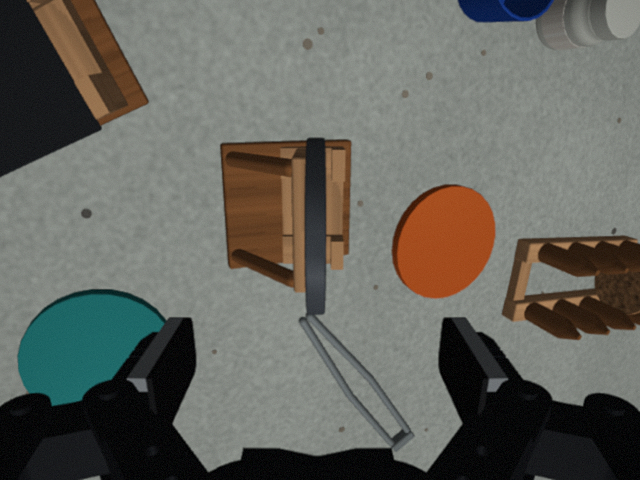

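The wrist view shows the disc edge-on at (316,225), centred between the open fingers. The normal offset is a symmetric ±6 mm, and the disc is about 3 mm off along tool x. I'll descend and grip.

>>> drive_tool --pt "0.06 -0.01 0.4 0 0 0 -1" --pt "0 0 0.4 0 0 0 -1" --pt "0 0 0.4 0 0 0 -1" --pt "0 0 0.4 0 0 0 -1" --pt "0 0 0.4 0 0 0 -1" --pt "0 0 0.4 0 0 0 -1" --pt "0 0 0 0 0 0 -1" --pt "0 0 0 0 0 0 -1" --newtons 60

```text
time_s: 4.65
ee_pos: [0.5033, 0.1582, 0.1103]
orientation: [2.758, 0.462, 0.083]
force: [-0.2, -0.1, 0.7]
finger_gap: 0.0854
gripper_force: 0.0
```

>>> drive_tool --pt "0 0 0 0 0 0 1" --pt "0 0 0 0 0 0 1" --pt "0 0 0 0 0 0 1" --pt "0 0 0 0 0 0 1" --pt "0 0 0 0 0 0 1" --pt "0 0 0 0 0 0 1" --pt "0 0 0 0 0 0 1" --pt "0 0 0 0 0 0 1" --newtons 60

```text
time_s: 5.65
ee_pos: [0.5032, 0.1581, 0.1096]
orientation: [2.758, 0.463, 0.082]
force: [-0.6, -3.8, 4.1]
finger_gap: 0.0112
gripper_force: 59.4
```

>>> drive_tool --pt "0 0 -0.2 0 0 0 1" --pt "0 0 -0.4 0 0 0 1" --pt "0 0 -0.5 0 0 0 1" --pt "0 0 -0.5 0 0 0 1" --pt "0 0 -0.5 0 0 0 1" --pt "0 0 -0.5 0 0 0 1" --pt "0 0 -0.4 0 0 0 1" --pt "0 0 -0.2 0 0 0 1" --pt "0 0 0 0 0 0 1"

```text
time_s: 6.78
ee_pos: [0.485, 0.2101, 0.2595]
orientation: [2.759, 0.463, 0.082]
force: [0.1, 0.3, -3.9]
finger_gap: 0.0112
gripper_force: 59.2
```

```bash
cat >> h.py <<'E'
ya=np.radians(14.2+90-180); ry=np.array([np.cos(ya),np.sin(ya),0])  # -rack y
O=np.array([.5072,-.2340,0.])
Rp=frame(ry,np.array([0,0,-1.]))
def above(h): return O+[0,0,.075+.024+h]   # grasp d about .035
E
python3 -c "
from h import *
plan(above(.16),Rp)"
```

```text
turn units [ 4.98 -0.22  1.21] then shift units [-1.75  8.72  0.01] shift in current axes [-2.48  8.02  2.92]
tcp [0.485  0.2101 0.2595] t 6.775 F [ 0.1  0.3 -3.9] gap 0.0112 g 59.171351194381714
```

>>> drive_tool --pt "0 0 0 1 0 0.24 1" --pt "0 0 0 1 0 0.24 1" --pt "0 0 0 1 -0.1 0.24 1" --pt "0 0 0 1 -0.1 0.24 1" --pt "0 0 0 1 0 0.24 1" --pt "-0.1 0.5 0 0 0 0 1" --pt "-0.1 0.5 0 0 0 0 1" --pt "-0.1 0.5 0 0 0 0 1" --pt "-0.1 0.5 0 0 0 0 1" --pt "-0.1 0.5 0 0 0 0 1"

```text
time_s: 8.02
ee_pos: [0.4912, 0.0814, 0.2585]
orientation: [-3.117, -0.389, 0.002]
force: [0.7, -0.2, -3.2]
finger_gap: 0.011
gripper_force: 59.2
```

>>> drive_tool --pt "-0.1 0.5 0 0 0 0 1" --pt "-0.1 0.5 0 0 0 0 1" --pt "-0.1 0.5 0 0 0 0 1" --pt "-0.1 0.5 0 0 0 0 1" --pt "-0.1 0.5 0 0 0 0 1" --pt "-0.1 0.5 0 0 0 0 1" --pt "-0.1 0.5 0 0 0 0 1" --pt "-0.1 0.5 0 0 0 0 1" --pt "-0.1 0.5 0 0 0 0 1" --pt "-0.1 0.5 0 0 0 0 1"

```text
time_s: 9.28
ee_pos: [0.5042, -0.173, 0.2581]
orientation: [-3.116, -0.389, 0.001]
force: [-0.3, 0.6, -3.7]
finger_gap: 0.0113
gripper_force: 59.2
```

>>> drive_tool --pt "-0.1 0.5 0 0 0 0 1" --pt "-0.1 0.4 0 0 0 0 1" --pt "0 0.2 0 0 0 0 1" --pt "0 0.1 0 0 0 0 1" --pt "0 0 0 0 0 0 1" --pt "0 0 0 0 0 0 1"

```text
time_s: 10.02
ee_pos: [0.5098, -0.2321, 0.2593]
orientation: [-3.116, -0.39, -0.001]
force: [-0.6, 0.3, -4.3]
finger_gap: 0.0117
gripper_force: 59.3
```

```bash
python3 - <<'E'
from h import *
plan(above(.16),Rp)
a=grab('wrist');b=grab('scene');np.save('w2.npy',a,allow_pickle=True);np.save('s2.npy',b,allow_pickle=True)
save('ws2',np.vstack([cv2.resize(a['img'],(400,300)),cv2.resize(b['img'][150:480,0:440],(400,300))]))
# measure held tile: slate points near tool
o=env.observe();p=np.array(o['ee_pos']);R=Ro.from_rotvec(o['orientation']).as_matrix()
for f in(a,b):
    h=cv2.cvtColor(f['img'],cv2.COLOR_RGB2HSV)
    P,us,vs=cloud(f,(h[...,1]<70)&(h[...,2]<110)); L=(P-p)@R
    s=(abs(L[:,1])<.015)&(abs(L[:,0])<.075)&(L[:,2]>.012)&(L[:,2]<.12)
    Q=L[s]; print(len(Q)); 
    if len(Q)>50:
        c=np.median(Q,0);nn=np.linalg.svd(Q-c,full_matrices=False)[2][2];print('med',c.round(4),'n',nn.round(3));print('pct x',np.percentile(Q[:,0],[1,99]).round(4),'y',np.percentile(Q[:,1],[2,98]).round(4),'z',np.percentile(Q[:,2],[1,99]).round(4))
E
```

```text
turn units [-0.02 -0.01  0.02] then shift units [-0.06  0.02  0.01] shift in current axes [-0.06  0.02  0.01]
tcp [ 0.5098 -0.2321  0.2593] t 10.025 F [-0.6  0.3 -4.3] gap 0.0117 g 59.293068051338196
445
med [0.0524 0.0005 0.0173] n [-0.99  -0.006  0.142]
pct x [0.0506 0.0536] y [-0.0051  0.0061] z [0.0121 0.0278]
2401
med [0.002  0.0071 0.0405] n [-0.013 -1.     0.016]
pct x [-0.0604  0.0549] y [0.0001 0.0081] z [0.0127 0.0813]
```

View pics/ws2.png

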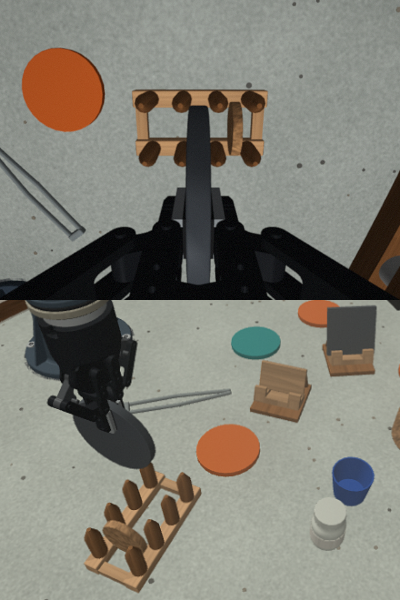

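The tile is held square in the gripper, with its centre at about tool x −2.5 mm and z +22 mm. In the wrist view the rack's middle gap (around (200,125) in the half-size picture) lies under the disc. I'll refine the rack's position from this near view.

```bash
python3 - <<'E'
from h import *
a=np.load('w2.npy',allow_pickle=True).item()
m=np.zeros((480,640),bool);m[130:275,200:440]=1
P,us,vs=cloud(a,m)
s=(P[:,2]>.014)&(P[:,2]<.023)
print('rails',cv2.minAreaRect(P[s][:,:2].astype(np.float32)*1000),len(P[s]))
s=(P[:,2]>.078)&(P[:,2]<.095); mm=np.zeros((480,640),np.uint8);mm[vs[s],us[s]]=1
k,l,st,_=cv2.connectedComponentsWithStats(mm)
for i in range(1,k):
    if st[i,4]>12:
        q=P[s][l[vs[s],us[s]]==i]-O; A=np.c_[Rp[:,0],-Rp[:,1]]
        print(st[i],'rack-frame',(q@A).mean(0).round(4),q[:,2].max().round(4))
print('tile centre rack-frame',(np.array(env.observe()['ee_pos'])+Rp@[-.0025,.0008,0]-O)@np.c_[Rp[:,0],-Rp[:,1]])
E
```

```text
rails ((507.76123046875, -235.27407836914062), (96.96802520751953, 190.6179962158203), 14.286211967468262) 4568
[219 159  16  17 187] rack-frame [0.037  0.0667] 0.0858
[281 159  16  17 190] rack-frame [0.0369 0.0218] 0.0855
[343 160  16  17 186] rack-frame [ 0.0369 -0.0237] 0.0859
[405 160  16  16 186] rack-frame [ 0.0372 -0.0694] 0.0855
[371 192  18  45 640] rack-frame [ 0.0014 -0.0469] 0.0834
[226 252  15  15 154] rack-frame [-0.0344  0.0665] 0.0858
[283 253  14  14 146] rack-frame [-0.0344  0.0217] 0.086
[341 253  15  14 150] rack-frame [-0.0345 -0.0237] 0.0856
[400 252  15  15 153] rack-frame [-0.0345 -0.0695] 0.0856
tile centre rack-frame [0.00051763 0.00027494]
```

The eight pegs sit at ±36 mm and ±23/69 mm about (1.2, −1.2) mm, so the correction is about 1 mm. Lowering now.

>>> drive_tool --pt "0.02 0.03 0.3 0 0 0 1" --pt "0 0 0.4 0 0 0 1" --pt "0 0 0.4 0 0 0 1" --pt "0 0 0.3 0 0 0 1" --pt "0 0 0.2 0 0 0 1" --pt "0 0 0.2 0 0 0 1" --pt "0 0 0.2 0 0 0 1" --pt "0 0 0 0 0 0 1"

```text
time_s: 11.12
ee_pos: [0.511, -0.2336, 0.1587]
orientation: [-3.116, -0.389, 0.0]
force: [0.1, 0.1, -4.0]
finger_gap: 0.0115
gripper_force: 59.0
```

>>> drive_tool --pt "0 0 0.2 0 0 0 1" --pt "0 0 0.2 0 0 0 1" --pt "0 0 0.2 0 0 0 1" --pt "0 0 0.2 0 0 0 1" --pt "0 0 0.2 0 0 0 1" --pt "0 0 0.1 0 0 0 1" --pt "0 0 0 0 0 0 1"

```text
time_s: 12.0
ee_pos: [0.5113, -0.2337, 0.1042]
orientation: [-3.116, -0.389, -0.001]
force: [-0.3, -0.2, -3.5]
finger_gap: 0.0112
gripper_force: 59.2
```

No contact yet. I'll lower in small steps until the rails take the load.

>>> drive_tool --pt "0 0 0.05 0 0 0 1" --pt "0 0 0.04 0 0 0 1" --pt "0 0 0 0 0 0 1"

```text
time_s: 12.38
ee_pos: [0.5129, -0.2341, 0.1025]
orientation: [3.116, 0.389, 0.007]
force: [0.0, 4.3, 19.3]
finger_gap: 0.0111
gripper_force: 62.6
```

>>> drive_tool --pt "0 0 0.03 0 0 0 1" --pt "0 0 0 0 0 0 1"

```text
time_s: 12.62
ee_pos: [0.5139, -0.2342, 0.1019]
orientation: [3.116, 0.388, 0.011]
force: [2.5, 6.2, 26.2]
finger_gap: 0.0114
gripper_force: 63.5
```

Contact came about 5 mm early and pushed the disc toward +x. I'll look before releasing.

```bash
python3 - <<'E'
from h import *
a=grab('wrist');b=grab('scene');np.save('s3.npy',b,allow_pickle=True)
save('ws3',np.hstack([cv2.resize(a['img'][100:480,120:520],(400,380)),cv2.resize(b['img'][260:470,50:260],(380,380))]))
h=cv2.cvtColor(b['img'],cv2.COLOR_RGB2HSV)
P,us,vs=cloud(b,(h[...,1]<70)&(h[...,2]<110)); A=np.c_[Rp[:,0],-Rp[:,1],[0,0,1]]
Oc=O+Rp@[.00125,.0012,0]; L=(P-Oc)@A
o=env.observe();print('tcp rack',((o['ee_pos']-Oc)@A).round(4))
s=(abs(L[:,1])<.013)&(abs(L[:,0])<.08)&(L[:,2]<.115);Q=L[s]
# rim via silhouette, circle fit on extremes per height
print(len(Q),np.percentile(Q,[1,50,99],axis=0).round(4))
for z in np.arange(.03,.115,.01):
    q=Q[abs(Q[:,2]-z)<.003]
    if len(q)>5: print(z.round(3),q[:,0].min().round(4),q[:,0].max().round(4),np.median(q[:,1]).round(4))
E
```

```text
tcp rack [ 0.0052 -0.0006  0.102 ]
1380 [[-0.0436 -0.0104  0.0226]
 [ 0.0233 -0.0071  0.0711]
 [ 0.0588  0.0024  0.1138]]
0.03 -0.0381 0.0377 -0.0071
0.04 -0.0373 0.0477 -0.0072
0.05 -0.037 0.0539 -0.0072
0.06 -0.0555 0.057 -0.0071
0.07 -0.036 0.0593 -0.0072
0.08 -0.0197 0.0594 -0.0071
0.09 0.012 0.0587 -0.007
0.1 0.0154 0.0566 -0.0069
0.11 -0.0355 0.0511 -0.0067
```

View pics/ws3.png

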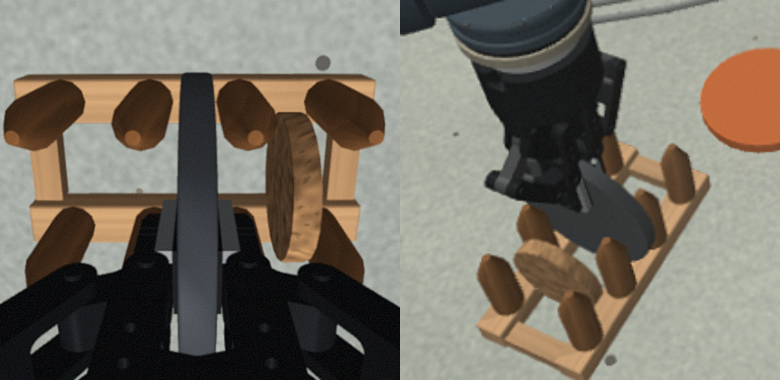

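The disc is seated: widest near z ≈ 76 mm, centred at x ≈ 0 and y ≈ −1 mm between the pegs, and self-centred on both rails. I'll ease the press, open and retreat.

>>> drive_tool --pt "0 0 -0.06 0 0 0 1" --pt "0 0 0 0 0 0 1" --pt "0 0 0 0 0 0 -1" --pt "0 0 0 0 0 0 -1" --pt "0 0 0 0 0 0 -1" --pt "0 0 0 0 0 0 -1" --pt "0 0 0 0 0 0 -1" --pt "0 0 0 0 0 0 -1" --newtons 40

```text
time_s: 13.72
ee_pos: [0.5113, -0.2337, 0.1013]
orientation: [-3.116, -0.389, -0.001]
force: [-0.0, -0.5, 0.4]
finger_gap: 0.0854
gripper_force: 0.0
```

>>> drive_tool --pt "0 0 -0.2 0 0 0 -1" --pt "0 0 -0.4 0 0 0 -1" --pt "0 0 -0.5 0 0 0 -1" --pt "0 0 -0.5 0 0 0 -1" --pt "0 0 -0.5 0 0 0 -1" --pt "0 0 -0.4 0 0 0 -1" --pt "0 0 0 0 0 0 -1" --pt "0 0 0 0 0 0 -1"

```text
time_s: 14.72
ee_pos: [0.5109, -0.2337, 0.2258]
orientation: [-3.116, -0.389, -0.0]
force: [-0.2, -0.7, -0.0]
finger_gap: 0.0855
gripper_force: 0.0
```

```bash
python3 - <<'E'
from h import *
b=grab('scene');a=grab('wrist')
save('s4',np.hstack([cv2.resize(a['img'],(400,300)),cv2.resize(b['img'][140:480,0:440],(390,300))]))
h=cv2.cvtColor(b['img'],cv2.COLOR_RGB2HSV)
P,us,vs=cloud(b,(h[...,1]<70)&(h[...,2]<110)); A=np.c_[Rp[:,0],-Rp[:,1],[0,0,1]]
L=(P-O-Rp@[.00125,.0012,0])@A
Q=L[(abs(L[:,1])<.03)&(abs(L[:,0])<.08)&(L[:,2]<.15)&(L[:,2]>.025)]
c=np.median(Q,0);print(len(Q),np.percentile(Q,[1,50,99],axis=0).round(4),np.linalg.svd(Q-c,full_matrices=False)[2][2].round(3))
print(env.observe()['force'],env.observe()['finger_gap'])
E
```

```text
2574 [[-0.0535 -0.01    0.0299]
 [ 0.0065 -0.0081  0.0949]
 [ 0.0596  0.0011  0.1356]] [-0.019  1.    -0.015]
[ 0.71057882 -0.5489747   0.81602807] 0.08502424351207469
```

View pics/s4.png

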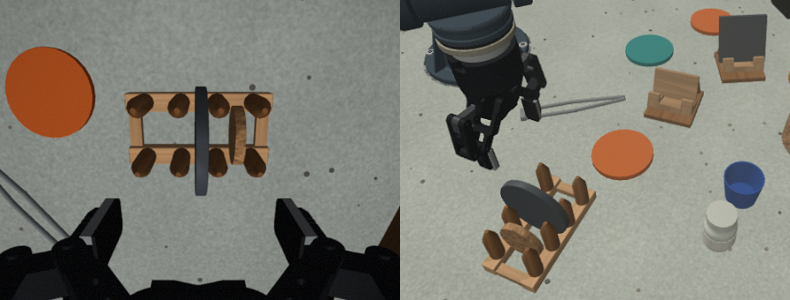

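The disc stands upright in the middle gap with its top at about 135 mm and its axis along the rack's y. The gripper is clear, and the cork lid and square tile haven't moved.

```bash
python3 -c "
from plant import env
print(env.finish_job())"
```

```text
the job is handed in; nothing more can be done
None
```

The round slate tile stands upright in the rack's middle gap, resting on both rails; the square tile and cork lid look unmoved in the last pictures, and I handed the job in at about 15 s, though the hand-in gave no verdict.

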